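# Open the tall jug's rotary lid to its spout

### The job

Get the taller of the two steel serving jugs ready to pour: turn its white rotary lid until the window in the lid stands over the pour spout, then let go. Leave the lid of the shorter jug as it is.

Things in the scene. Friction and masses are not known exactly. Their poses are not given: they have to be found in the camera images.
- tall: Taller jug: round brushed steel, 106 mm wide, in a black holder (124 mm wide, 14 mm high) fixed to the counter; steel top 149 mm above the counter. V-shaped pour spout with dark channel at the top rim on its +x side, tip 76 mm from the axis; strap handle on its -x side, to 90 mm. Origin on the axis at counter level; z up, x towards the spout.
- tall_grip (a point): Grasp point of the taller jug's lid, on its axis, 181 mm above the counter. Lid: white disc, 96 mm wide, top face at 159 mm, one dark-looking window 28 to 45 mm from the axis, 60 degrees wide. Upright white bar across its centre, 48 mm long, 14 mm thick, from the lid's face to 195 mm. Axes turn with the lid: z up, x along the bar towards the window, y across the bar (14 mm).
- tall_lid (a joint): Angle (rad) of the taller jug's lid about the upright axis: 0 = window's middle over the spout, growing counter-clockwise seen from above. Starts at 0.5 to 1.4, so it must be turned clockwise by that much. Range -2.2 to 2.2, no click or stop at the spout; light friction (0.06 N m), stays where left.
- short_window (a point): Middle of the window in the lid of the other, shorter jug (same shape, width and lid, but its lid's top face is 99 mm and its bar's top 135 mm above the counter), 37 mm from that jug's axis, level with the lid's top face. z up, x outwards from that jug's axis. Not to be turned.
Not all that is in view belongs to the job. Leave any yellow look-alike of the tall alone.

How it is judged:
By the outcome, as a careful person would: the job done as asked, in the order asked, and still so for the second after the job is handed in, with the robot touching nothing.
It also fails if it takes over 32 s, if anything falls off the work surface, if the arm or the gripper's body presses on something with over 40 N, if the wrist force passes 120 N, or if a joint passes its speed limit or range.

### The arm

A 6-joint arm with a two-finger parallel gripper is mounted at the origin on the work surface. World frame = base frame: x ahead of the robot, y to its left, z up, the work surface at z = 0. Lengths are in m, angles in degrees, forces in N, time in s.
With the tool pointing down it reaches from about 0.325 to 0.85 m from the base axis. Payload 4.4 kg.
Tool frame: the origin (TCP) lies on the centre line of the jaws, within the pads' length; the fingertips stand 25 mm ahead of it and the grasp point (between the pads) lies 6 mm ahead of it; z points along the fingers, y is the line along which they close (so a half turn about z gives the same grasp; the last joint's range is limited). The gripper opens to 94 mm and grips with 3 to 60 N. Pads are 16 mm wide; open, the fingers measure 119 mm over their backs; the gripper's body (75 mm by 177 mm) begins 78 mm behind the grasp point.
Start: joints at [-82.592, 11.837, 88.321, -0, 79.842, -8.623], TCP at [0.159, -0.553, 0.209] pointing down, gripper open.
Joint ranges: [-156.59, 156.59], [-49.26, 127.26], [12.9, 141.05], [-63.56, 243.56], [4.71, 150.69], [-161.64, 161.64]. Speed limits (degrees/s): [159.86, 159.86, 180, 180, 180, 180].

### API

Orientations are given as a 3x3 rotation matrix whose columns are the frame's x, y, z axes.
In Python, from plant import * gives the robot as it stands.
- The arm moves only by the tool drive_tool, never from a script. Its argument "series" is a list of rows, each a list of 5 numbers: the shift along the world's x, y, z in units of 30 mm (1.0 is 30 mm), then the turn about the world's z in units of 8 degrees (1.0 is 8 degrees), then the closure in counts, from 0 (fully open) to 255 (shut). In form: [[tx, ty, tz, twist, jaw], ...]. A call has 1 to 8 rows; each row shifts and turns the commanded pose from where the row before left it; what a row does not reach is not made up. A row lasts 1/10 s, in which the tool goes at most 50 mm and 8.59 degrees, less where a joint would pass 70% of its speed; a pose out of reach is approached as far as the arm can. A call is refused whole if a number of a shift passes 1 or a number of a turn 1, either way. A call with a gripper value outside its range is refused whole. The fingers move at their own pace and stop on an object; "force" is the grip in N (left out, the last holds). Time passes only in rows, so rows that do not move let the fingers close. It gives the time, the measured TCP pose, the force and the opening at its end, in the units of the state.
- read_state(): the state, without advancing time (a new reading comes with each control period).
- snapshot(name): name is "side" or "top" or "wrist"; returns the picture (420x560x3 uint8, red, green, blue); there is no depth.
- get_calibration(name): a dict with "mtx" (3x3 intrinsics, pixels), "rvec" (rotation vector, rad) and "tvec" (3), from world to camera coordinates, as OpenCV has them; the wrist camera has in their place "hand_eye" (4x4, takes a point from camera to tool coordinates, whose origin is the TCP and whose axes are the flange's). Camera axes: x right, y down, z forward; pixel columns grow to the right and rows downward; lengths in m; the calibration is good to about 2 mm. The wrist camera is an equidistant fisheye: a pixel r from the principal point sees the ray r / f radians off the axis. A picture is of the moment at which its call begins: read the wrist's pose just before it. get_calibration takes no time and is no camera call.
- sign_off(): hands the job in, once; it reports no verdict.
The state is a dict: "time": time; "qpos": joint angles; "qvel": joint speeds; "joint_torque": joint torques, N m; "tool_pos": TCP position; "tcp_rot": TCP orientation; "contact_force": force on the tool from outside, world axes, zero at the start; "torque": the same for the moment, N m; "grip_width": finger opening in m.
Only numpy, scipy, OpenCV 4.12 (cv2) and the standard library are available. Lean on these libraries where they do the work, as an engineer would, in place of code of your own. Each camera call takes 0.05 s, during which the arm holds its last target. There are 200 camera calls.

## Working session

There is one attempt and no reset: what is moved stays moved. The work goes in short steps, Python scripts to look and compute and a tool call to move; the robot and the scene stay as the last step left them, time stands still between calls to the robot, and variables do not carry over. Pictures are saved under pics/ and viewed, on a budget of 10 in all, crops included, one or two more only if the job needs it, and the job is handed in when it is done.

Besides the shell and the picture viewer there is one more tool, called after "Emit:" by a JSON object that holds its "method" and its "body". drive_tool: Moves the arm, as the interface text tells. Its arguments: {"type":"object","properties":{"series":{"type":"array"},"force":{"type":"number"}},"required":["series"]}

```bash
mkdir -p pics
python3 - <<'E'
from plant import *
import cv2,numpy as np
s=read_state();print(s['time'],s['tool_pos'],s['tcp_rot'],s['grip_width'])
for n in("top","side"):
    cv2.imwrite(f"pics/{n}0.png",cv2.cvtColor(snapshot(n),cv2.COLOR_RGB2BGR));c=get_calibration(n);print(n,c)
print(get_calibration("wrist"))
E
```

```text
0.0 [ 0.15867036 -0.55186393  0.20821141] [[ 9.61102891e-01  2.76190393e-01 -3.14968841e-04]
 [ 2.76190407e-01 -9.61100444e-01  2.18990438e-03]
 [ 3.02113857e-04 -2.19171480e-03 -9.99997553e-01]] 0.09367271364706847
top {'mtx': array([[531.99403487,   0.        , 275.98435215],
       [  0.        , 531.99403487, 204.17670996],
       [  0.        ,   0.        ,   1.        ]]), 'rvec': array([ 2.11791118, -2.16887322,  0.12909628]), 'tvec': array([0.03345682, 0.42811405, 1.57931973])}
side {'mtx': array([[464.53512836,   0.        , 283.48228883],
       [  0.        , 464.53512836, 207.55421225],
       [  0.        ,   0.        ,   1.        ]]), 'rvec': array([ 0.86315094, -2.43314785,  1.15512658]), 'tvec': array([0.32435023, 0.24485872, 1.12479629])}
{'mtx': array([[325.1922621 ,   0.        , 279.53480073],
       [  0.        , 325.1922621 , 205.26185452],
       [  0.        ,   0.        ,   1.        ]]), 'hand_eye': array([[-7.49598231e-04, -9.57966520e-01, -2.86879043e-01,
         8.32202606e-02],
       [ 9.99999719e-01, -7.12999545e-04, -2.32043187e-04,
         3.69330214e-04],
       [ 1.77449770e-05, -2.86879137e-01,  9.57966785e-01,
        -1.75177622e-01],
       [ 0.00000000e+00,  0.00000000e+00,  0.00000000e+00,
         1.00000000e+00]])}
```

View pics/top0.png

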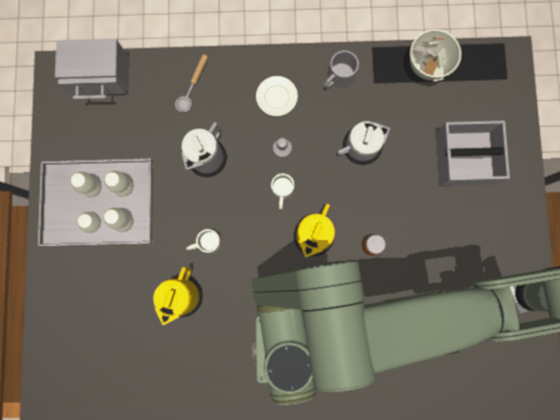

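View pics/side0.png

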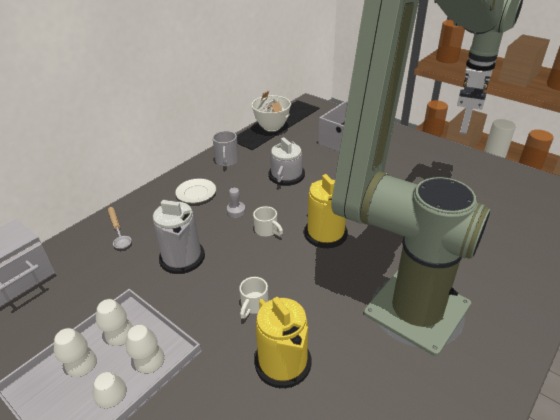

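Candidates: steel jug at top (200,148)/side (178,235), which is tall; steel jug at top (366,140)/side (287,162), which is short; yellow look-alikes at top (317,232) and (175,298). I choose the first and check it in a close crop.

```bash
cat > h.py <<'E'
from plant import *
import cv2,numpy as np
def ray(n,uv,z):
    c=get_calibration(n);R=cv2.Rodrigues(c['rvec'])[0]
    d=R.T@np.linalg.inv(c['mtx'])@[*uv,1];o=-R.T@c['tvec'];return o+d*(z-o[2])/d[2]
def proj(n,P):
    c=get_calibration(n);return cv2.projectPoints(np.array(P,float).reshape(-1,3),c['rvec'],c['tvec'],c['mtx'],None)[0].reshape(-1,2)
E
python3 - <<'E'
from h import *
a=cv2.imread('pics/top0.png')[115:185,165:235];b=cv2.imread('pics/side0.png')[190:275,135:220]
cv2.imwrite('pics/crop.png',np.hstack([cv2.resize(a,(400,400),interpolation=2),cv2.resize(b,(400,400),interpolation=2)]))
print(ray('top',(200,140),.159),ray('side',(174,215),.159))
E
```

```text
[0.59978414 0.23242319 0.159     ] [0.57447682 0.24334106 0.159     ]
```

View pics/crop.png

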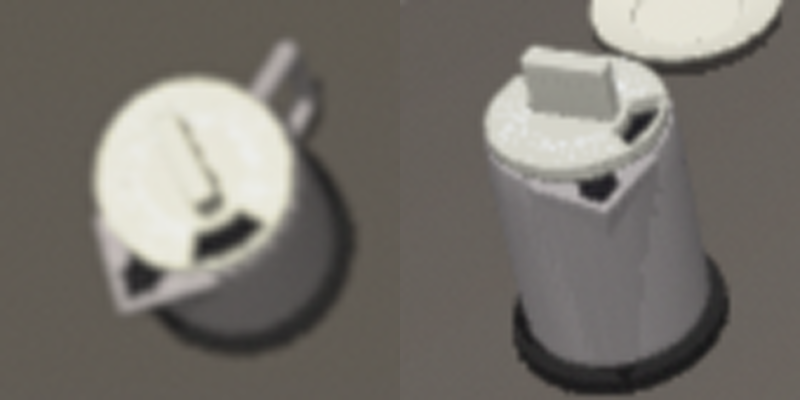

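Run:
```python
from h import *
t=lambda x,y:(165+(x+.5)/(40/7)-.5,115+(y+.5)/(40/7)-.5)
s=lambda x,y:(135+(x-400+.5)/(400/85)-.5,190+(y+.5)/(400/85)-.5)
C=ray('top',t(195,172),.159);print('C',C, 'side C',ray('side',s(577,113),.159))
W=ray('top',t(227,236),.159);T=ray('top',t(120,312),.149)
Ws=ray('side',s(637,124),.159);Ts=ray('side',s(605,212),.149);print(W,Ws,T,Ts)
an=lambda P,Q:np.degrees(np.arctan2(*(P-Q)[1::-1]))
print('window',an(W,C),'spout',an(T,C),np.linalg.norm((W-C)[:2]),np.linalg.norm((T-C)[:2]))
b0,b1=ray('top',t(172,115),.195),ray('top',t(210,203),.195);print('bar',b0,b1,an(b1,b0))
R=read_state()['tcp_rot'];print('tool x yaw',np.degrees(np.arctan2(R[1,0],R[0,0])))
for n,p in (('short',(366,137)),('y1',(317,228)),('y2',(175,294))):print(n,ray('top',p,.13))
```

```text
C [0.58627245 0.23611699 0.159     ] side C [0.58235981 0.24256155 0.159     ]
[0.55346508 0.22038068 0.159     ] [0.54961765 0.22860378 0.159     ] [0.51873312 0.27517623 0.149     ] [0.51851592 0.27924499 0.149     ]
window -154.3749308306397 spout 149.95841321491034 0.03638619041937777 0.07802041540419859
bar [0.60562213 0.24140404 0.195     ] [0.56150716 0.22311719 0.195     ] -157.48467442220624
tool x yaw 16.030691079657938
short [ 0.6033659  -0.24126003  0.13      ]
y1 [ 0.34451448 -0.09196616  0.13      ]
y2 [0.1701886  0.30803825 0.13      ]
```

Emit:
{"method": "drive_tool", "body": {"series": [[0,0.3,1,0,0],[0.3,0.5,1,0,0],[0.5,0.9,1,0,0],[0.5,0.9,1,0,0],[0.5,0.9,0,0,0],[0.5,0.9,0,0,0],[0.5,0.9,0,0,0],[0.5,0.9,0,0,0]], "force": 25}}

```text
time: 0.9
tool_pos: [0.2581, -0.3652, 0.3289]
tcp_rot: [[0.961, 0.276, -0.0], [0.276, -0.961, 0.001], [-0.0, -0.001, -1.0]]
contact_force: [0.3, 0.1, -0.8]
grip_width: 0.0939
```

Emit:
{"method": "drive_tool", "body": {"series": [[0.5,0.9,0,0,0],[0.5,0.9,0,0,0],[0.5,0.9,0,0,0],[0.5,0.9,0,0,0],[0.5,0.9,0,0,0],[0.5,0.9,0,0,0],[0.5,0.9,0,0,0],[0.5,0.9,0,0,0]]}}

```text
time: 1.7
tool_pos: [0.3779, -0.1493, 0.3289]
tcp_rot: [[0.961, 0.276, -0.001], [0.276, -0.961, 0.0], [-0.0, -0.0, -1.0]]
contact_force: [0.4, -0.0, 0.3]
grip_width: 0.0938
```

Emit:
{"method": "drive_tool", "body": {"series": [[0.5,0.9,0,0.2,0],[0.5,0.9,0,0.2,0],[0.5,0.9,0,0.2,0],[0.5,0.9,0,0.2,0],[0.5,0.9,0,0.2,0],[0.5,0.9,0,0,0],[0.5,0.9,0,0,0],[0.5,0.9,0,0,0]]}}

```text
time: 2.5
tool_pos: [0.4979, 0.0666, 0.3288]
tcp_rot: [[0.913, 0.407, -0.001], [0.407, -0.913, -0.0], [-0.001, -0.0, -1.0]]
contact_force: [0.4, 0.4, -0.4]
grip_width: 0.0941
```

Emit:
{"method": "drive_tool", "body": {"series": [[0.5,0.9,0,0,0],[0.5,0.9,0,0,0],[0.5,0.9,0,0,0],[0.5,0.9,0,0,0],[0.4,0.9,0,0,0],[0.3,0.8,0,0,0],[0.2,0.4,0,0,0],[0,0,0,0,0]]}}

```text
time: 3.3
tool_pos: [0.5848, 0.2374, 0.3283]
tcp_rot: [[0.913, 0.409, -0.002], [0.409, -0.913, -0.0], [-0.002, -0.0, -1.0]]
contact_force: [0.0, -0.3, 0.1]
grip_width: 0.0938
```

```bash
cat >> h.py <<'E'
def wcam(s):
    c=get_calibration('wrist');T=np.eye(4);T[:3,:3]=s['tcp_rot'];T[:3,3]=s['tool_pos'];return T@c['hand_eye'],c['mtx']
def wray(s,uv,z):
    T,K=wcam(s);x,y=(uv[0]-K[0,2])/K[0,0],(uv[1]-K[1,2])/K[1,1];r=np.hypot(x,y)+1e-12
    d=T[:3,:3]@[np.sin(r)*x/r,np.sin(r)*y/r,np.cos(r)];o=T[:3,3];return o+d*(z-o[2])/d[2]
def wproj(s,P):
    T,K=wcam(s);p=(np.atleast_2d(P)-T[:3,3])@T[:3,:3];q=np.hypot(p[:,0],p[:,1]);t=np.arctan2(q,p[:,2])
    return np.c_[K[0,2]+K[0,0]*t*p[:,0]/q,K[1,2]+K[1,1]*t*p[:,1]/q]
def rect(s,img,x0,x1,y0,y1,z,n=500):
    # top-down view of plane z: columns = world x, rows = world -y
    X,Y=np.meshgrid(np.linspace(x0,x1,n),np.linspace(y1,y0,n))
    m=wproj(s,np.c_[X.ravel(),Y.ravel(),np.full(X.size,z)]).astype(np.float32)
    return cv2.remap(img,m[:,0].reshape(n,n),m[:,1].reshape(n,n),1)
E
python3 - <<'E'
from h import *
import pickle
s=read_state();im=snapshot('wrist')[...,::-1].copy();pickle.dump(s,open('w1.pkl','wb'));cv2.imwrite('pics/wrist1.png',im)
print(s['time'],s['tool_pos'],wproj(s,[.585,.239,.159]))
r=rect(s,im,.485,.685,.139,.339,.159,580);cv2.imwrite('pics/w1r.png',r)
E
```

```text
3.3 [0.5847555  0.23736372 0.32826045] [[278.11568179 186.65383268]]
```

View pics/w1r.png

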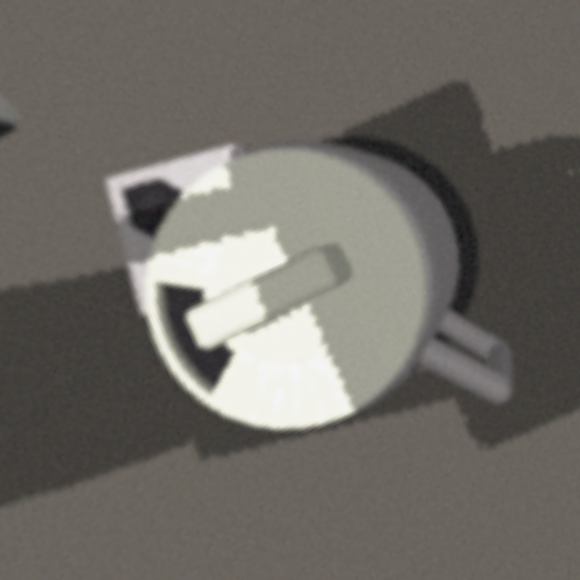

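Run:
```python
from h import *
import pickle
s=pickle.load(open('w1.pkl','rb'))
def P(x,y,z):
    uv=wproj(s,[.485+x*.2/579,.339-y*.2/579,.159])[0];return wray(s,uv,z)[:2]
an=lambda d:np.degrees(np.arctan2(d[1],d[0]))
C=P(287,289,.159);T=P(107,178,.149);print('C',C,'tip',T,an(T-C),np.linalg.norm(T-C))
a,b=P(235,145,.149),P(140,312,.149);e=[(q-T)/np.linalg.norm(q-T) for q in(a,b)];print('bisector',an(-(e[0]+e[1])))
n=(P(187,323,.195)+P(211,349,.195))/2;f=(P(322,243,.195)+P(333,281,.195))/2;print('bar',n,f,an(n-f),np.linalg.norm(n-f),'mid',(n+f)/2)
# lid boundary fit: strong edge in rectified image
g=cv2.cvtColor(cv2.imread('pics/w1r.png'),6)
m=(g>125).astype(np.uint8);m=cv2.morphologyEx(m,2,np.ones((9,9)));m=cv2.morphologyEx(m,3,np.ones((31,31)))
c=cv2.HoughCircles(cv2.GaussianBlur(g,(5,5),0),3,1,300,param1=60,param2=20,minRadius=132,maxRadius=146);print(c,P(*c[0,0,:2],.159) if c is not None else '')
```

```text
C [0.58413644 0.23917271] tip [0.51792038 0.27769831] 149.80845130330485 0.07660801785270947
bisector 149.1458042783576
bar [0.56496003 0.22798333] [0.60470581 0.25087195] -150.06341459362272 0.04586519215720862 mid [0.58483292 0.23942764]
[[[284.5 289.5 139.7]]] [0.58327293 0.23899999]
```

Emit:
{"method": "drive_tool", "body": {"series": [[-0.02,0.06,-0.8,0.4,0],[0,0,-0.9,0,0],[0,0,-0.9,0,0],[0,0,-0.9,0,0],[0,0,-0.6,0,0],[0,0,-0.3,0,0],[0,0,-0.2,0,0],[0,0,0,0,0]]}}

```text
time: 4.15
tool_pos: [0.5841, 0.2375, 0.1914]
tcp_rot: [[0.889, 0.457, -0.0], [0.457, -0.889, -0.0], [-0.0, 0.0, -1.0]]
contact_force: [-0.7, -0.3, -0.7]
grip_width: 0.0936
```

Emit:
{"method": "drive_tool", "body": {"series": [[0,0,0,0,255],[0,0,0,0,255],[0,0,0,0,255],[0,0,0,0,255],[0,0,0,0,255],[0,0,0,0,255],[0,0,0,0,255],[0,0,0,0,255]]}}

```text
time: 4.95
tool_pos: [0.5841, 0.2382, 0.1913]
tcp_rot: [[0.889, 0.458, -0.0], [0.458, -0.889, -0.0], [-0.0, 0.0, -1.0]]
contact_force: [0.9, 1.0, 1.0]
grip_width: 0.0335
```

Emit:
{"method": "drive_tool", "body": {"series": [[0,0,0,0,255],[0,0,0,0,255],[0,0,0,0,255],[0,0,0,0,255],[0,0,0,0,255]]}}

```text
time: 5.45
tool_pos: [0.5835, 0.2394, 0.1913]
tcp_rot: [[0.889, 0.458, -0.001], [0.458, -0.889, 0.002], [-0.0, -0.002, -1.0]]
contact_force: [-1.4, 4.9, 1.6]
grip_width: 0.0137
```

Run:
```python
from h import *
import pickle
s=read_state();im=snapshot('wrist')[...,::-1].copy();pickle.dump(s,open('w2.pkl','wb'));cv2.imwrite('pics/wrist2.png',im)
R=s['tcp_rot'];print(s['tool_pos'],np.degrees(np.arctan2(R[1,0],R[0,0])),s['grip_width'],s['contact_force'],s['torque'])
cv2.imwrite('pics/w2r.png',rect(s,im,.509,.659,.164,.314,.159,580))
```

```text
[0.58353304 0.23943708 0.19129348] 27.26225558212828 0.01372691103329263 [-1.43186873  4.93893729  1.58257873] [ 0.93061737  0.44240648 -0.08081489]
```

View pics/w2r.png

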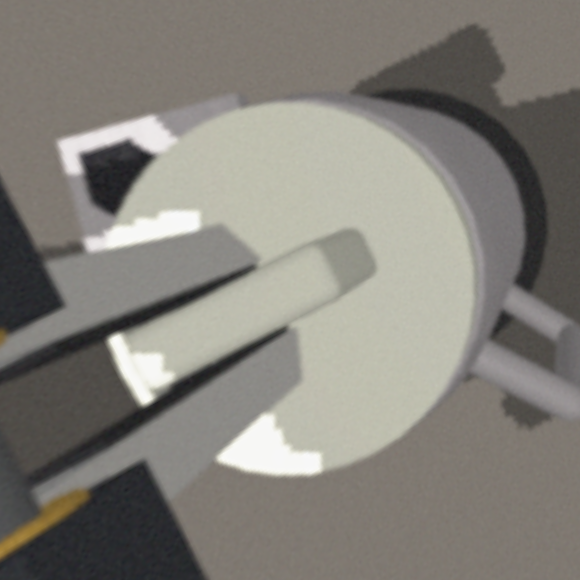

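Emit:
{"method": "drive_tool", "body": {"series": [[0,0.05,0,-0.2,255],[0,0,0,-0.5,255],[0,0,0,-0.6,255],[0,0,0,-0.6,255],[0,0,0,-0.6,255],[0,0,0,-0.6,255],[0,0,0,-0.6,255],[0,0,0,-0.6,255]]}}

```text
time: 6.3
tool_pos: [0.5834, 0.2399, 0.1913]
tcp_rot: [[0.992, -0.128, -0.002], [-0.128, -0.992, 0.0], [-0.002, 0.0, -1.0]]
contact_force: [-2.8, 3.3, 2.5]
grip_width: 0.0136
```

Emit:
{"method": "drive_tool", "body": {"series": [[0,0,0,-0.6,255],[0,0,0,-0.6,255],[0,0,0,-0.6,255],[0,0,0,-0.6,255],[0,0,0,-0.4,255],[0,0,0,-0.1,255],[0,0,0,0,255],[0,0,0,0,255]]}}

```text
time: 7.1
tool_pos: [0.5836, 0.2402, 0.1913]
tcp_rot: [[0.863, -0.504, -0.001], [-0.504, -0.863, 0.001], [-0.001, -0.0, -1.0]]
contact_force: [-3.6, 3.9, 1.4]
grip_width: 0.0138
```

Run:
```python
from h import *
s=read_state();R=s['tcp_rot'];print(s['time'],s['qpos'],s['tool_pos'],np.degrees(np.arctan2(R[1,0],R[0,0])),s['grip_width'],s['contact_force'],s['torque'])
```

```text
7.1 [1.44896985e+01 1.93824398e+01 8.10118327e+01 6.42062812e-02
 7.96608666e+01 1.34769285e+02] [0.58355656 0.24022271 0.19128396] -30.291136216602116 0.013767972911817269 [-3.58830735  3.90707576  1.44335156] [0.90106274 0.66638459 0.04042208]
```

Emit:
{"method": "drive_tool", "body": {"series": [[0,0,0,0,0],[0,0,0,0,0],[0,0,0,0,0],[0,0,0,0,0],[0,0,0,0,0],[0,0,0,0,0],[0,0,0.3,0,0],[0,0,0.7,0,0]]}}

```text
time: 7.9
tool_pos: [0.5827, 0.2392, 0.2196]
tcp_rot: [[0.863, -0.506, -0.005], [-0.506, -0.863, -0.001], [-0.003, 0.004, -1.0]]
contact_force: [-0.6, 0.9, -0.1]
grip_width: 0.0743
```

Emit:
{"method": "drive_tool", "body": {"series": [[0,0,1,0,0],[0,0,1,0,0],[0,0,1,0,0],[0,0,0.6,0,0],[0,0,0,0,0],[0,0,0,0,0]]}}

```text
time: 8.5
tool_pos: [0.5842, 0.2397, 0.3296]
tcp_rot: [[0.863, -0.506, 0.001], [-0.506, -0.863, 0.0], [0.001, -0.0, -1.0]]
contact_force: [-1.3, 0.1, -0.7]
grip_width: 0.0939
```

Run:
```python
from h import *
import pickle
s=read_state();im=snapshot('wrist')[...,::-1].copy();pickle.dump(s,open('w3.pkl','wb'));cv2.imwrite('pics/wrist3.png',im)
print(s['time'],s['tool_pos'],s['grip_width'])
cv2.imwrite('pics/w3r.png',rect(s,im,.509,.659,.164,.314,.159,580))
```

```text
8.5 [0.58419813 0.23968388 0.32958403] 0.093902162721763
```

View pics/w3r.png

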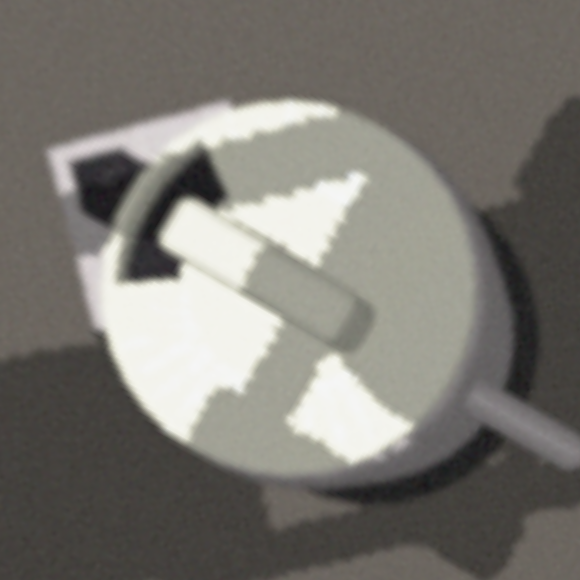

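Run:
```python
from h import *
import pickle
s=pickle.load(open('w3.pkl','rb'))
def P(x,y,z):
    uv=wproj(s,[.509+x*.15/579,.314-y*.15/579,.159])[0];return wray(s,uv,z)[:2]
an=lambda d:np.degrees(np.arctan2(d[1],d[0]))
C=P(289,287,.159);T=P(48,152,.149);print(C,T,an(T-C),np.linalg.norm(T-C))
print([an(P(*q,.159)-C) for q in((204,146),(119,281),(224,195),(180,278))])
n=(P(188,196,.195)+P(159,240,.195))/2;f=(P(374,308,.195)+P(342,352,.195))/2;print(an(n-f))
cv2.imwrite('pics/s3.png',cv2.resize(snapshot('side')[180:280,125:225,::-1],(500,500),interpolation=2))
```

```text
[0.58387047 0.23964767] [0.51754617 0.27687176] 150.6969560192383 0.07605620371495318
[np.float64(121.08312256669839), np.float64(177.9786350596441), np.float64(125.24203655865227), np.float64(175.27986306895625)]
148.74032034094208
```

View pics/s3.png

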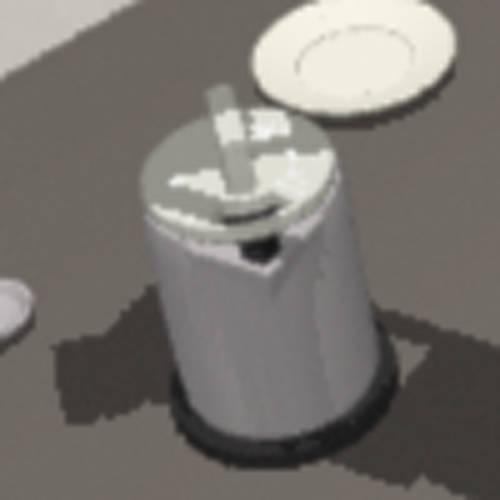

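The side view shows the window at (250,213) directly above the dark spout channel at (262,248). The angles agree to within about 1–2°, and the gripper is clear of the jug, so I am handing in.

```bash
python3 -c "
from plant import *
print(sign_off())"
```

```text
the job is handed in; nothing more can be done
None
```

I gripped the bar of the taller steel jug's lid, turned it about 57.6° clockwise, let go and rose about 14 cm clear. The job was handed in at about 8.6 s, with no verdict reported.

- **Alignment:** in the last wrist picture the window's middle is at about 150° and the spout at about 150.7°, within 1° of each other. The bar's edges gave 148.7°, so the readings disagree by up to 2°, which is about my accuracy in picking pixels. The side picture also shows the window over the spout channel.
- **Other objects:** I never approached the shorter jug. I passed over one yellow jug, well above it, and touched neither. I did not take a separate picture of any of them afterwards.

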